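# Empty the carton packer's catch tray and restart it

## Task

The packing machine has stopped because its catch tray is full. Set the two sealed cartons flat and right way up on the floor of the grey tote, side by side, and the open carton (no lid) right way up on the wooden board, without dropping any; only then push the restart button on the machine's hood all the way down and let it go. Leave the tableware where it is.

Things in the scene. Friction and masses are not known exactly. Their poses are not given: they have to be found in the camera images.
- packer: steel table-top packing machine, fixed, upright; origin on the table under the tray, x along its 420 mm width, y towards its front (open) side. Housing: y -320 to -100 mm, 300 tall, film roll on it to 390. In front of it the sloping catch tray, its upper part covered by a flat hood over the full width: y -104 to -12 mm, underside 210, top 240 mm above the table
- tray_low (a point): middle of the catch tray's lower edge, where floor meets lip, 70 mm above the table; axes as the packer's. The floor, 380 mm wide, rises from here towards the housing (-y) at 31.5 deg (0.55 rad); lip and side walls stand 23 to 27 mm off it. Three cartons lie against the lip in a row along x, about 100 mm apart, in any order
- carton_a: sealed brown cardboard carton, closed top with a white paper seal. Carton: 120 long (its y axis), 52 wide (its x axis), 45 tall; origin at the centre of its underside, z axis out through its top. It starts on the catch tray, tilted with it, its 120 mm side along the slope.
- carton_b: second sealed carton, same as carton_a. Carton: 120 long (its y axis), 52 wide (its x axis), 45 tall; origin at the centre of its underside, z axis out through its top. It starts on the catch tray, tilted with it, its 120 mm side along the slope.
- carton_open: the unsealed carton: same brown cardboard, open at the top, hollow, walls 4 mm. Carton: 120 long (its y axis), 52 wide (its x axis), 45 tall; origin at the centre of its underside, z axis out through its top. It starts on the catch tray, tilted with it, its 120 mm side along the slope.
- tote: grey plastic open tote, fixed, upright: outside 260 (x) x 180 (y) x 75 tall, walls and floor 6 mm; origin at the centre of its underside
- tote_in (a point): centre of the tote's inner floor; inside 248 (x) x 168 (y) mm; axes as the tote's
- board: wooden serving board, fixed, flat: 160 (x) x 170 (y) x 20 thick; origin at the centre of its underside
- restart (a joint): travel of the restart button (m): 0 released, 0.006 fully down; springs back; about 5 N
- restart_top (a point): centre of the top face of the restart button, black, 36 mm wide, in a grey housing on top of the hood; pressed straight down
- cup_near: steel drinking cup, 72 wide, 75 tall, stands near the robot; bystander; origin at the centre of its underside
- cup_far: same steel cup, stands beyond the board; bystander; origin at the centre of its underside
- dish: small white sauce dish, 90 wide, 30 tall; bystander; origin at the centre of its underside
- bottle: green glass bottle, 64 wide, 190 tall; bystander; origin at the centre of its underside
- bowl: white bowl, 130 wide, 50 tall; bystander; origin at the centre of its underside
Things that resemble listed ones, but are neither listed nor needed, are in the scene too. Leave any turquoise look-alike of the carton_open alone.

How it is judged:
By the outcome, as a careful person would: the job done as asked, in the order asked, and still so for the second after the job is handed in, with the robot touching nothing.
It also fails if it takes over 72 s, if anything falls off the work surface, if the arm or the gripper's body presses on something with over 40 N, if the wrist force passes 120 N, or if a joint passes its speed limit or range.

## Robot

A 6-joint arm with a two-finger parallel gripper is mounted at the origin on the work surface. World frame = base frame: x ahead of the robot, y to its left, z up, the work surface at z = 0. Lengths are in mm, angles in rad, forces in N, time in s.
With the tool pointing down it reaches from about 425 to 950 mm from the base axis. Payload 3.5 kg.
Tool frame: the origin (TCP) lies at the very end of the fingers, on their centre line; the grasp point (between the pads) lies 19 mm behind it; x points along the fingers, z is the direction in which the jaws open and shut, and the axes are right-handed (so a half turn about x gives the same grasp; the last joint's range is limited). The gripper opens to 85 mm and grips with 20 to 120 N. Pads are 22 mm wide; open, the fingers measure 114 mm over their backs; the gripper's body (76 mm by 85 mm) begins 54 mm behind the grasp point. The pads swing forward as they close: fully open they stand 13 mm farther back than shut.
Start: joints at [1.043, 0.286, 1.577, -0, 1.279, -0.15], TCP at [248.955, 627.398, 231.325] pointing down, gripper open.
Joint ranges: [-2.77, 2.77], [-0.9, 2.22], [0.21, 2.48], [-1.53, 4.67], [0.24, 2.81], [-2.84, 2.84]. Speed limits (rad/s): [2.79, 2.79, 3.14, 3.14, 3.14, 3.14].

## Interface

Orientations are given as [roll, pitch, yaw] about the fixed x, y, z axes, in that order (R = Rz(yaw) Ry(pitch) Rx(roll)).
In Python, from rig import bot, claw, kinematics, viewer, workorder, sensors gives the robot as it stands. Calls block until the motion is done:
- bot.goto(position, orientation): joint-space move of the TCP to a pose.
- bot.movel(position, rate=150, frame=None, contact_N=None): straight line of the TCP; frame=None keeps the orientation; rate is the mean speed in mm/s. With contact_N (N) it stops when the force on the tool has changed by that much, and returns True; else False.
- bot.movej(angles): joint-space move.
- claw.release() and claw.grab(): open the fingers fully, or close them until they stop; the grip force is fixed at half the most.
- bot.wait(seconds).
- kinematics.inverse_kinematics(position, orientation): joint angles nearest the present ones, or None.
- viewer.grab_frame(name): name is "side" or "top" or "wrist"; returns a dict with "color" (384x512x3 uint8, blue, green, red), "fx", "fy", "cx", "cy" (pixels), "position" and "rotation" of the camera in the world. Camera axes: x right, y up, looking along -z (the intrinsics and any distortion apply to the point x, -y, -z); pixel columns grow to the right and rows downward; lengths in mm; the calibration is good to about 2 mm. A picture is of the moment at which its call begins. There is no depth.
A pose or a line that the arm cannot do raises bot.Unreachable and nothing moves.
- workorder.sign_off(): hands the job in, once; it reports no verdict.
Readings, each from a call of its own:
- sensors.read_t(): time.
- sensors.read_q(): joint angles.
- sensors.read_qvel(): joint speeds.
- sensors.read_joint_torque(): joint torques, N m.
- sensors.read_tcp_pos(): TCP position.
- sensors.read_tcp_rot(): TCP orientation.
- sensors.read_ft_force(): force on the tool from outside, world axes, zero at the start.
- sensors.read_torque(): the same for the moment, N m.
- sensors.read_gripper_width(): opening from 0.0 (shut) to 1.0 (fully open).
Only numpy, scipy, OpenCV 4.12 (cv2) and the standard library are available. Lean on these libraries where they do the work, as an engineer would, in place of code of your own. Each camera call takes 0.05 s, during which the arm holds its last target.

## Working session

There is one attempt and no reset: what is moved stays moved. The work goes in short steps, each a Python script; the robot and the scene stay as the last script left them, time stands still between calls to the robot, and variables do not carry over. Pictures are saved under pics/ and viewed, and the job is handed in when it is done.

```bash
ls; mkdir -p pics; python3 - <<'E'
from rig import bot, claw, kinematics, viewer, workorder, sensors
import cv2,numpy as np
for n in ["side","top","wrist"]:
    f=viewer.grab_frame(n); cv2.imwrite(f"pics/{n}0.png",f["color"])
    print(n,{k:(np.round(v,4).tolist() if hasattr(v,'__len__') else v) for k,v in f.items() if k!="color"})
print(sensors.read_t())
E
```

```text
pics
side {'fx': 362.0102527456965, 'fy': 362.0102527456965, 'cx': 266.5746856320219, 'cy': 186.98455311678651, 'position': [1117.0941, -209.7178, 1337.7307], 'rotation': [0.5485, -0.009, 1.0939]}
top {'fx': 434.52519782800954, 'fy': 434.52519782800954, 'cx': 255.81509613926366, 'cy': 190.6341918326306, 'position': [198.5204, 128.7013, 1775.0711], 'rotation': [0.1798, -0.0138, -1.566]}
wrist {'fx': 272.3291929048524, 'fy': 272.3291929048524, 'cx': 255.9002229345996, 'cy': 192.1267960851313, 'position': [175.5011, 656.336, 372.6474], 'rotation': [-0.3136, 0.0023, 1.1938]}
0.15
```

View pics/side0.png

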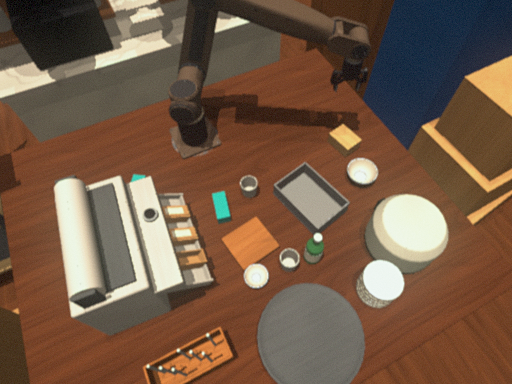

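View pics/top0.png

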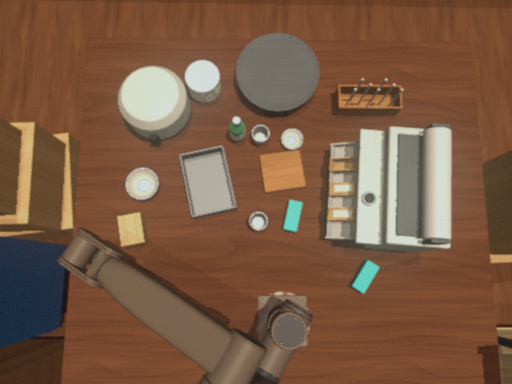

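View pics/wrist0.png

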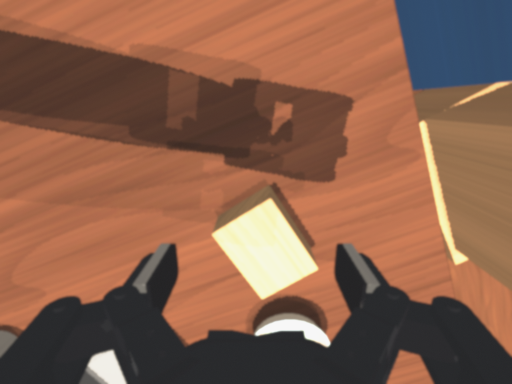

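```bash
python3 - <<'E'
import cv2
t=cv2.imread("pics/top0.png"); s=cv2.imread("pics/side0.png")
cv2.imwrite("pics/top0c.png",cv2.resize(t[115:260,230:460],None,fx=3.4,fy=3.4,interpolation=cv2.INTER_CUBIC))
cv2.imwrite("pics/side0c.png",cv2.resize(s[150:340,50:250],None,fx=3.1,fy=3.1,interpolation=cv2.INTER_CUBIC))
cv2.imwrite("pics/top0d.png",cv2.resize(t[110:240,110:320],None,fx=3.6,fy=3.6,interpolation=cv2.INTER_CUBIC))
E
```

```text
(no output)
```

View pics/top0c.png

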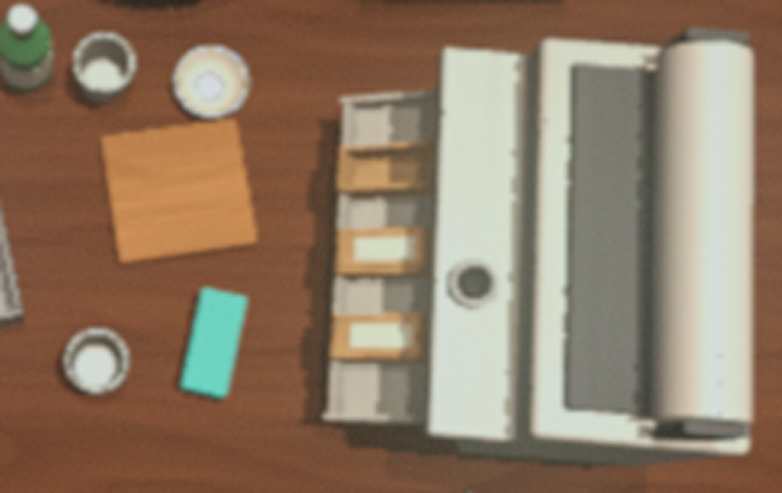

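View pics/side0c.png

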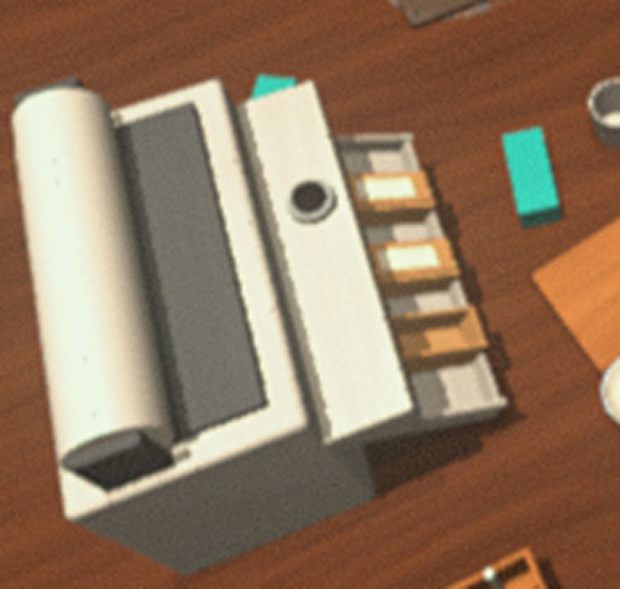

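View pics/top0d.png

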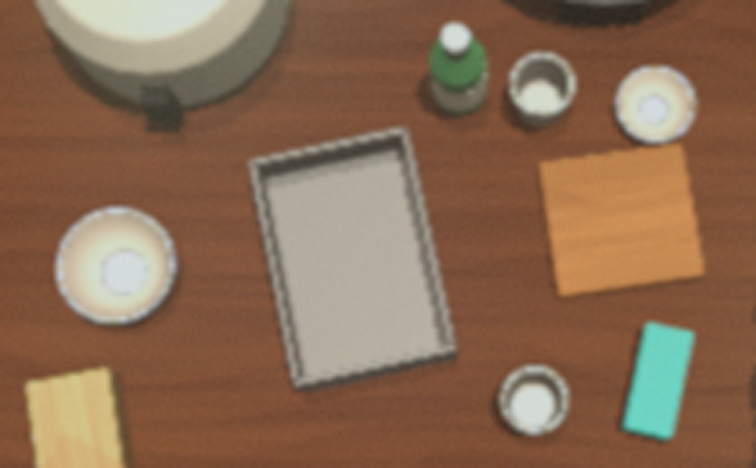

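```bash
cat > h.py <<'E'
import numpy as np, cv2
from scipy.spatial.transform import Rotation as Ro
def camR(f): return Ro.from_euler('xyz',f['rotation']).as_matrix()
def ray(f,u,v):
    d=np.array([(u-f['cx'])/f['fx'],-(v-f['cy'])/f['fy'],-1.]); d=camR(f)@d
    return np.array(f['position'],float),d/np.linalg.norm(d)
def onz(f,u,v,z):
    p,d=ray(f,u,v); return p+d*(z-p[2])/d[2]
def onplane(f,u,v,p0,n):
    p,d=ray(f,u,v); return p+d*((np.array(p0)-p)@n)/(d@n)
def proj(f,P):
    c=camR(f).T@(np.array(P,float)-np.array(f['position'])); return np.array([f['cx']-f['fx']*c[0]/c[2], f['cy']+f['fy']*c[1]/c[2]])
def tri(obs):
    A=np.zeros((3,3));b=np.zeros(3);L=[]
    for f,u,v in obs:
        p,d=ray(f,u,v);M=np.eye(3)-np.outer(d,d);A+=M;b+=M@p;L.append((p,M))
    X=np.linalg.solve(A,b);return X,[np.linalg.norm(M@(X-p)) for p,M in L]
E
python3 - <<'E'
from h import *
T=dict(fx=434.525,fy=434.525,cx=255.815,cy=190.634,position=[198.5204,128.7013,1775.0711],rotation=[0.1798,-0.0138,-1.566])
S=dict(fx=362.01,fy=362.01,cx=266.5747,cy=186.9846,position=[1117.0941,-209.7178,1337.7307],rotation=[0.5485,-0.009,1.0939])
print(proj(T,[0,0,0]),proj(S,[0,0,0]))
c=lambda u,v:(230+u/3.4-.35,115+v/3.4-.35); s=lambda u,v:(50+u/3.1-.35,150+v/3.1-.35); d=lambda u,v:(110+u/3.6-.35,110+v/3.6-.35)
for n,a,b in [('hoodF far',(443,48),(412,409)),('hoodF near',(428,433),(313,83)),('btn',(473,283),(311,198)),('tray far lip',(340,97),(506,405)),('tray near lip',(325,419),(411,137))]:
    X,e=tri([(T,*c(*a)),(S,*s(*b))]); print(n,X.round(1),np.round(e,1), onz(T,*c(*a),240).round(1),onz(S,*s(*b),240).round(1))
print('board',[onz(T,*d(*p),20).round(1)[:2].tolist() for p in [(541,162),(684,146),(703,273),(561,295)]])
print('tote',[onz(T,*d(*p),75).round(1)[:2].tolist() for p in [(250,160),(407,128),(455,352),(297,386)]])
t=cv2.imread('pics/top0.png');hsv=cv2.cvtColor(t,cv2.COLOR_BGR2HSV)
print([tuple(hsv[y,x]) for x,y in [(170,150+0),(283,171),(207,181),(340,188),(343,165)]])
for n,p,z in [('cupn',(258,221),75),('cupf',(260,133),75),('dish',(292,139),30),('bottle',(237,121),190),('bowl',(142,183),50),('roll',(205,80),80)]: print(n,onz(T,*p,z).round(0))
E
```

```text
[282.01224665 320.97311298] [194.77531085 137.54550589]
hoodF far [ 711.8 -276.   242.9] [1.5 1.5] [ 713.1 -275.2  240. ] [ 710.2 -277.6  240. ]
hoodF near [ 296.  -244.5  239.5] [0.6 0.6] [ 296.1 -243.7  240. ] [ 296.1 -245.1  240. ]
btn [ 451.1 -292.2  258.2] [0.1 0.1] [ 454.1 -297.2  240. ] [ 439.8 -293.7  240. ]
tray far lip [ 700.1 -190.3   93.7] [1.2 1.2] [ 656.8 -161.5  240. ] [ 748.8 -193.6  240. ]
tray near lip [ 320.8 -163.4   89.8] [0.4 0.4] [ 310. -137.  240.] [ 416.5 -169.3  240. ]
board [[670.3, 89.6], [690.9, -76.5], [540.7, -96.3], [514.0, 66.3]]
tote [[655.0, 416.5], [693.7, 241.7], [439.7, 184.5], [401.2, 356.2]]
[(np.uint8(11), np.uint8(134), np.uint8(122)), (np.uint8(14), np.uint8(148), np.uint8(205)), (np.uint8(21), np.uint8(27), np.uint8(180)), (np.uint8(37), np.uint8(29), np.uint8(219)), (np.uint8(17), np.uint8(118), np.uint8(195))]
cupn [387.  98.  75.]
cupf [747.  91.  75.]
dish [736. -44.  30.]
bottle [756. 181. 190.]
bowl [540. 566.  50.]
roll [972. 320.  80.]
```

```bash
cat >> h.py <<'E'
T=dict(fx=434.52519782800954,fy=434.52519782800954,cx=255.81509613926366,cy=190.6341918326306,position=[198.5204,128.7013,1775.0711],rotation=[0.1798,-0.0138,-1.566])
S=dict(fx=362.0102527,fy=362.0102527,cx=266.5746856,cy=186.9845531,position=[1117.0941,-209.7178,1337.7307],rotation=[0.5485,-0.009,1.0939])
YAW=-0.0757; a=0.55
X=np.array([np.cos(YAW),np.sin(YAW),0]);Y=np.array([-np.sin(YAW),np.cos(YAW),0]);Z=np.array([0,0,1.])
N=Y*np.sin(a)+Z*np.cos(a)      # tray normal
U=-Y*np.cos(a)+Z*np.sin(a)     # up slope
O=np.array([504.,-260,0])+12*Y # packer origin
E
python3 - <<'E'
from h import *
def blobs(im,lo,hi,roi,amin):
    h=cv2.cvtColor(im,cv2.COLOR_BGR2HSV);m=cv2.inRange(h,lo,hi);k=np.zeros_like(m);x0,y0,x1,y1=roi;k[y0:y1,x0:x1]=m[y0:y1,x0:x1]
    n,l,st,c=cv2.connectedComponentsWithStats(k);return [(c[i].round(2),st[i].tolist()) for i in range(1,n) if st[i,4]>=amin]
t=cv2.imread('pics/top0.png');s=cv2.imread('pics/side0.png')
for im,roi in[(t,(326,150,357,225)),(s,(160,200,210,270))]:
    print('seal',blobs(im,(0,0,205),(179,70,255),roi,15))
    print('brown',blobs(im,(8,85,120),(25,255,255),roi,15))
q=blobs(t,(8,100,140),(20,255,255),(255,145,312,195),200); print('board',q)
h=cv2.cvtColor(t,cv2.COLOR_BGR2HSV)
m=cv2.inRange(h,(9,110,165),(20,200,255));m[:, :255]=0;m[:,310:]=0;m[:145]=0;m[200:]=0
cn=max(cv2.findContours(m,0,2)[0],key=cv2.contourArea);r=cv2.minAreaRect(cn);B=cv2.boxPoints(r)
print([onz(T,*p,20)[:2].round(1).tolist() for p in B], onz(T,*r[0],20).round(1))
m=cv2.inRange(h,(0,0,0),(179,70,255));m[:,:175]=0;m[:,242:]=0;m[:142]=0;m[222:]=0
m=cv2.morphologyEx(m,cv2.MORPH_OPEN,np.ones((3,3)))
cn=max(cv2.findContours(m,0,2)[0],key=cv2.contourArea);r=cv2.minAreaRect(cn);B=cv2.boxPoints(r)
print('tote',B.round(1).tolist(),[onz(T,*p,75)[:2].round(1).tolist() for p in B], onz(T,*r[0],75).round(1))
from rig import kinematics,sensors,viewer
print(sensors.read_tcp_rot())
R=Ro.from_euler('xyz',sensors.read_tcp_rot()).as_matrix();print(R.round(2));f=viewer.grab_frame('wrist')
print(R.T@(np.array(f['position'])-sensors.read_tcp_pos()), (R.T@camR(f)).round(3))
E
```

```text
seal [(array([340.88, 187.89]), [334, 185, 15, 7, 99]), (array([339.86, 213.09]), [333, 210, 15, 7, 101])]
brown [(array([339.8 , 164.66]), [329, 157, 25, 15, 283]), (array([339.95, 189.  ]), [328, 182, 27, 14, 206]), (array([338.89, 213.99]), [327, 207, 27, 14, 203])]
seal [(array([174.5, 202. ]), [170, 200, 10, 5, 48]), (array([175.02, 210.37]), [168, 207, 16, 7, 86]), (array([165.97, 248.52]), [160, 209, 19, 61, 610]), (array([182.12, 224.54]), [177, 223, 11, 4, 41]), (array([182.36, 232.64]), [175, 229, 16, 8, 100]), (array([189.79, 247.07]), [185, 245, 11, 5, 42])]
brown [(array([202.18, 218.55]), [184, 200, 26, 57, 612]), (array([176.8, 211.5]), [162, 205, 29, 14, 212]), (array([184.37, 233.92]), [169, 226, 30, 16, 227]), (array([193.18, 257.2 ]), [179, 248, 29, 17, 306])]
board [(array([282.17, 170.36]), [259, 150, 47, 42, 1570])]
[[668.9, 91.2], [696.1, -77.4], [540.4, -97.7], [514.2, 68.4]] [604.3  -3.8  20. ]
tote [[177.3000030517578, 153.89999389648438], [223.10000610351562, 144.10000610351562], [237.0, 208.89999389648438], [191.1999969482422, 218.6999969482422]] [[655.7, 423.6], [698.2, 240.2], [434.0, 180.7], [394.0, 359.6]] [543.7 300.9  75. ]
[ 2.99161977  1.56892259 -2.09855241]
[[-0.   -0.93  0.37]
 [-0.    0.37  0.93]
 [-1.    0.   -0.  ]]
[-1.42350769e+02  7.89014491e+01 -2.27931757e-02] [[ 0.     0.309 -0.951]
 [ 0.001  0.951  0.309]
 [ 1.    -0.001 -0.   ]]
```

```bash
python3 - <<'E'
from h import *
from rig import kinematics,sensors
for t,s in [((339.86,213.09),(175.02,210.37)),((340.88,187.89),(182.36,232.64))]:
    P,e=tri([(T,*t),(S,*s)]);q=P-O;print(P.round(1),np.round(e,1),'packer xy',(q@X).round(1),(q@Y).round(1),'n',((P-O-70*Z)@N).round(1),'u',((P-O-70*Z)@U).round(1))
P0=O+70*Z  # with tray_low y unknown
for n in[(339.8,164.66)]:
    P,e=tri([(T,*n),(S,193.2,257.2)]);print('open~',P.round(1),e,((P-O)@X).round(1))
for u,v in [(700.1,-190.3),(320.8,-163.4)]:
    q=np.array([u,v,92])-O;print('lip',q@X,q@Y)
R=np.c_[-N,-U,X];rpy=Ro.from_matrix(R).as_euler('xyz')
for x in(-100,0,100):
  for h in (10,150,250):
    p=O+x*X+54*Y+70*Z+U*55+N*h; print(x,h,p.round(),kinematics.inverse_kinematics(p,rpy))
E
```

```text
[ 410.6 -213.   143.9] [1.6 1.6] packer xy -96.7 27.8 n 77.5 u 14.9
[ 507.8 -220.1  143.8] [1.9 1.9] packer xy 0.7 28.1 n 77.6 u 14.6
open~ [ 603.8 -220.9  126.4] [np.float64(0.36561464469946475), np.float64(0.36561464469956767)] 96.6
lip 190.26714156645494 72.33098386791539
lip -189.98097558701895 70.46835098996765
-100 10 [ 406. -228.  107.] [-0.47022104 -0.06363307  2.28381474 -0.71343211  0.82911371  0.07477623]
-100 150 [ 412. -155.  227.] [-0.30115685 -0.26283778  2.20875889 -0.59641697  1.13616333  0.01562996]
-100 250 [ 416. -103.  312.] [-0.17592451 -0.32736547  2.10073467 -0.56269441  1.34616327  0.02216148]
0 10 [ 506. -236.  107.] [-0.39520951  0.1574334   2.05246019 -0.70235707  0.87593358  0.12640604]
0 150 [ 511. -163.  227.] [-0.25732732 -0.01318083  1.98818866 -0.60296029  1.13503863  0.07064242]
0 250 [ 515. -111.  312.] [-0.15648643 -0.07916867  1.89251461 -0.56742014  1.32255103  0.0606497 ]
100 10 [ 606. -243.  107.] [-0.34411364  0.35407009  1.8075427  -0.67409864  0.93972534  0.12840814]
100 150 [ 611. -170.  227.] [-0.22783394  0.207798    1.748973   -0.59705064  1.16545992  0.08397377]
100 250 [ 615. -118.  312.] [-0.14338876  0.1473688   1.65978396 -0.56614429  1.33460756  0.06828161]
```

```bash
cat >> h.py <<'E'
TL=O+56*Y+70*Z
RT=np.c_[-N,-U,X];rpyT=Ro.from_matrix(RT).as_euler('xyz')
def tp(x,u,n): return TL+x*X+u*U+n*N
def down(yaw): # tool down, jaws along (cos,sin)
    z=np.array([np.cos(yaw),np.sin(yaw),0]);x=np.array([0,0,-1.]);return Ro.from_matrix(np.c_[x,np.cross(z,x),z]).as_euler('xyz')
def snap(name,fn,k=1):
    from rig import viewer
    f=viewer.grab_frame(name);np.save(fn+'.npy',f,allow_pickle=True);cv2.imwrite(f'pics/{fn}.png',f['color'] if k==1 else cv2.resize(f['color'],None,fx=k,fy=k));return f
E
python3 - <<'E'
from h import *
from rig import bot,sensors
bot.goto(tp(0,40,250),rpyT)
snap('wrist','w1');print(sensors.read_t(),sensors.read_tcp_pos(),tp(0,40,250))
E
```

```text
2.95 [516.61962576 -95.30851873 303.94962947] [516.44611655 -95.90048425 304.03861967]
```

View pics/w1.png

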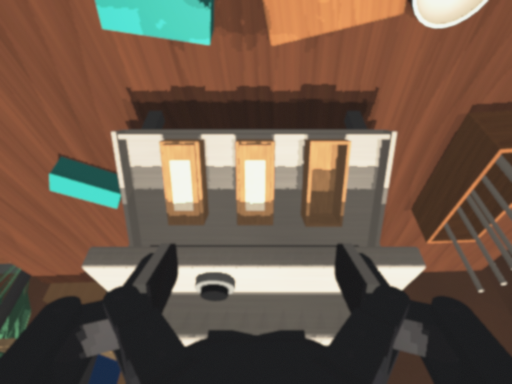

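```bash
python3 - <<'E'
from h import *
f=np.load('w1.npy',allow_pickle=True).item()
im=f['color'];cv2.imwrite('pics/w1c.png',cv2.resize(im[110:310,90:410],None,fx=2.5,fy=2.5,interpolation=cv2.INTER_CUBIC))
h=cv2.cvtColor(im,cv2.COLOR_BGR2HSV)
m=cv2.inRange(h,(0,0,225),(179,60,255));m[:155]=0;m[225:]=0
n,l,st,c=cv2.connectedComponentsWithStats(m)
for i in range(1,n):
    if st[i,4]>100:
        P=onplane(f,*c[i],TL+45*N,N)-TL;print('seal',c[i].round(1),(P@X).round(1),(P@U).round(1))
        cn=cv2.findContours((l==i).astype(np.uint8),0,2)[0][0];print(cv2.minAreaRect(cn))
E
```

```text
seal [145.1 159.7] -142.5 29.5
((145.0, 160.0), (10.0, 30.0), 90.0)
seal [219.9 159.9] -45.9 29.5
((220.0, 160.0), (10.0, 26.0), 90.0)
seal [286.3 160.1] 40.0 29.5
((286.5, 160.5), (11.0, 23.0), 90.0)
seal [362.2 159.8] 138.2 29.0
((362.5, 160.0), (10.0, 27.0), 90.0)
seal [180.8 180.8] -98.7 57.7
((180.9737091064453, 180.72833251953125), (43.185340881347656, 20.42072868347168), 84.47245788574219)
seal [254.6 180.9] -0.9 57.5
((255.0, 181.5), (43.0, 20.0), 90.0)
```

View pics/w1c.png

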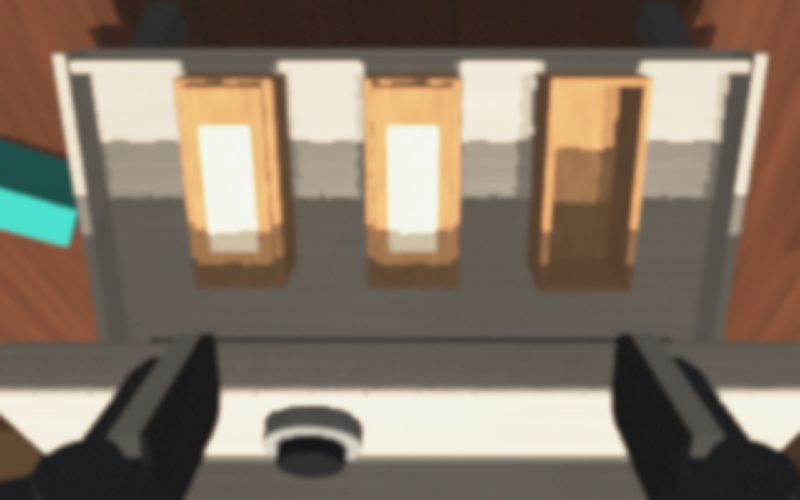

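```bash
python3 - <<'E'
from h import *
f=np.load('w1.npy',allow_pickle=True).item()
for n,p in dict(aL=(176,80),aR=(272,80),bL=(365,80),bR=(461,80),oL=(552,78),oR=(651,78),aUL=(192,264),aUR=(278,264),bUL=(368,264),bUR=(459,264),oUL=(542,266),oUR=(634,266),sealtop=(410,125),sealbot=(412,252)).items():
    P=onplane(f,90+p[0]/2.5-.3,110+p[1]/2.5-.3,TL+45*N,N)-TL;print(n,(P@X).round(1),(P@U).round(1))
for n,p in dict(lipL=(72,70),lipR=(757,70)).items():
    P=onplane(f,90+p[0]/2.5-.3,110+p[1]/2.5-.3,TL+25*N,N)-TL;print(n,(P@X).round(1),(P@U).round(1))
E
```

```text
aL -120.7 6.3
aR -72.0 6.2
bL -24.9 6.1
bR 23.7 6.0
oL 69.8 4.9
oR 119.9 4.8
aUL -122.6 107.2
aUR -75.1 107.0
bUL -25.4 106.9
bUR 24.9 106.8
oUL 70.8 107.9
oUR 121.7 107.8
sealtop -2.1 29.1
sealbot -1.1 99.8
lipL -182.6 3.8
lipR 182.8 3.0
```

```bash
cat >> h.py <<'E'
TOTE=np.array([547.4,299.7,0]);TY=0.227
BRD=np.array([604.,-4,0]);BY=0.14
def pick(x,u=58,n=12):
    from rig import bot,claw,sensors
    bot.goto(tp(x,u,110),rpyT)
    c=bot.movel(tp(x,u,n),rate=90,contact_N=20)
    P=np.array(sensors.read_tcp_pos())-TL;print('contact',c,'n',(P@N).round(1),'x',(P@X).round(1),'u',(P@U).round(1))
    if c: return False
    claw.grab();print('w',sensors.read_gripper_width(),'f',np.round(sensors.read_ft_force(),1),sensors.read_t())
    bot.movel(tp(x,u+1,n+45),rate=80);bot.movel(tp(x,u-25,n+140),rate=200)
    print('w',sensors.read_gripper_width(),'f',np.round(sensors.read_ft_force(),1),sensors.read_t())
E
python3 - <<'E'
from h import *
from rig import bot,claw,sensors
pick(-98)
snap('wrist','w2')
E
```

```text
contact False n 12.5 x -97.6 u 58.3
w 0.5992266948565745 f [-0.7  4.7  5.2] 5.3333
w 0.5946325650413415 f [-1.1 -0.7 -2.7] 6.6917
```

View pics/w2.png

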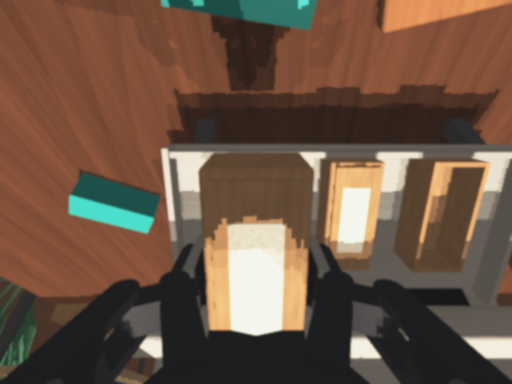

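```bash
cat >> h.py <<'E'
def place(c,yaw,zt,off,hi=190,slow=25):
    from rig import bot,claw,sensors
    d=np.array([np.cos(yaw),np.sin(yaw),0]);p=c+off*d;r=down(yaw)
    bot.goto(p+Z*hi,r)
    bot.movel(p+Z*(zt+slow),rate=150)
    c=bot.movel(p+Z*(zt-6),rate=25,contact_N=6)
    print('contact',c,'tcp',np.round(sensors.read_tcp_pos(),1),'f',np.round(sensors.read_ft_force(),1),'w',sensors.read_gripper_width(),sensors.read_t())
    return p,r
E
python3 - <<'E'
from h import *
from rig import bot,claw,sensors
place(TOTE,TY,18,-50)
snap('wrist','w3')
E
```

```text
contact True tcp [498.6 288.5  22. ] f [0.4 0.2 3.3] w 0.5963132326198278 10.2583<stdin>:3: UserWarning: Gimbal lock detected. Setting third angle to zero since it is not possible to uniquely determine all angles.
```

View pics/w3.png

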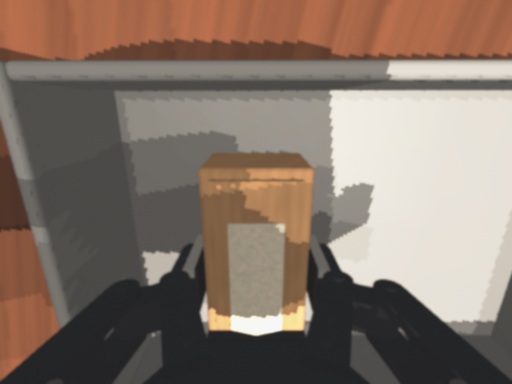

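```bash
python3 - 2>/dev/null <<'E'
from h import *
from rig import bot,claw,sensors
p=np.array(sensors.read_tcp_pos())
print(bot.movel(p-2*Z,rate=15,contact_N=8),np.round(sensors.read_tcp_pos(),1),np.round(sensors.read_ft_force(),1))
claw.release();print(np.round(sensors.read_ft_force(),1))
bot.movel(p+Z*170,rate=220)
snap('wrist','w4');print(sensors.read_t())
E
```

```text
True [498.8 288.4  22.1] [0.4 0.5 3.6]
[-0.2  1.   1. ]
11.9333
```

View pics/w4.png

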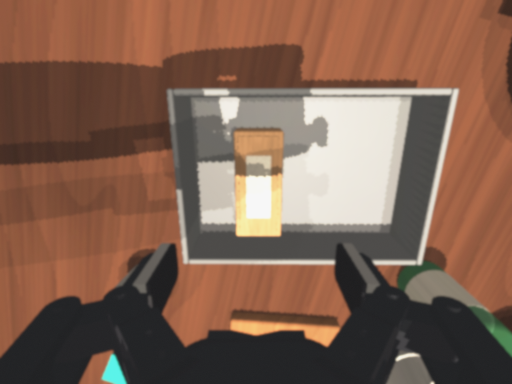

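```bash
python3 - 2>/dev/null <<'E'
from h import *
from rig import bot,claw,sensors
pick(-0.5,58,10)
place(TOTE,TY,20,50)
snap('wrist','w5')
E
```

```text
contact False n 10.6 x 0.0 u 58.4
w 0.5954733897159278 f [0.1 3.1 3.5] 15.2917
w 0.5978372363856461 f [ 0.1 -0.4 -2.4] 16.65
contact True tcp [596.1 311.   20.1] f [1.  2.3 4.6] w 0.6025830604238094 20.35
```

View pics/w5.png

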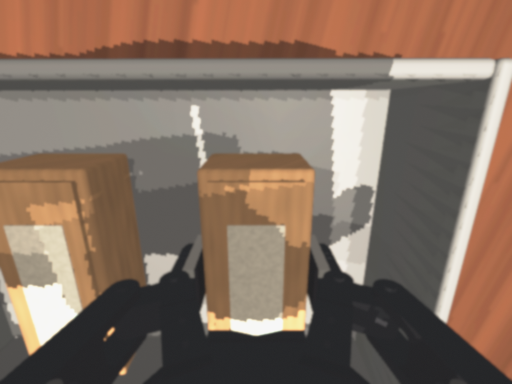

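Both sealed cartons are now inside the tote: the first at (60,250) and the second held on the floor at (256,240). I'll release the second and pick the open carton.

```bash
python3 - 2>/dev/null <<'E'
from h import *
from rig import bot,claw,sensors
p=np.array(sensors.read_tcp_pos())
claw.release();bot.movel(p+Z*170,rate=220)
snap('wrist','w6');print(sensors.read_t())
pick(96.5,58,10)
snap('wrist','w7')
E
```

```text
21.825
contact False n 10.7 x 97.0 u 58.3
w 0.6006566638053606 f [1.  2.5 2.1] 25.2833
w 0.5998402077594681 f [ 0.3 -0.6 -1.3] 26.6417
```

View pics/w6.png

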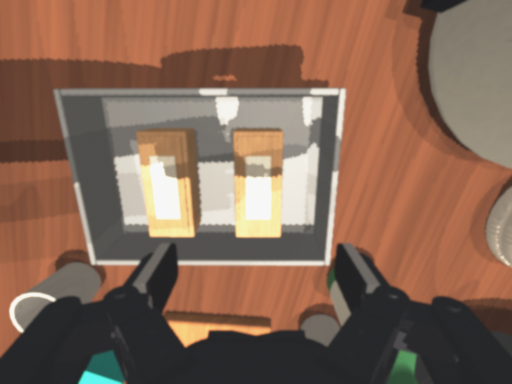

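View pics/w7.png

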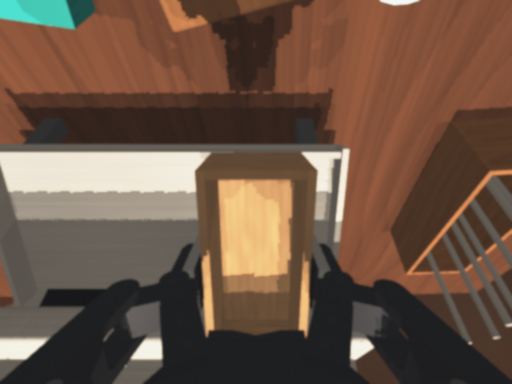

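```bash
python3 - 2>/dev/null <<'E'
from h import *
from rig import bot,claw,sensors
place(BRD,BY,34,0)
snap('wrist','w8')
E
```

```text
contact True tcp [604.  -4.  34.] f [0.5 0.3 4.1] w 0.6015701489885741 29.2667
```

View pics/w8.png

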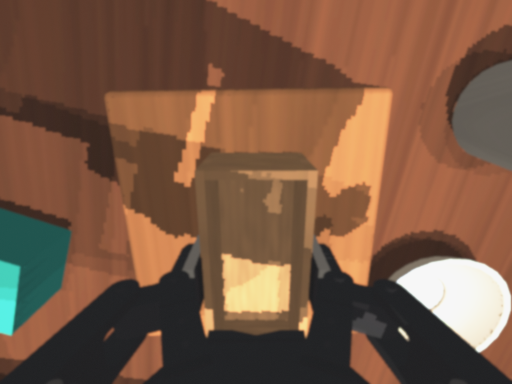

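```bash
python3 - 2>/dev/null <<'E'
from h import *
from rig import bot,claw,sensors,kinematics
p=np.array(sensors.read_tcp_pos())
claw.release();bot.movel(p+Z*200,rate=220)
snap('wrist','w9')
b=np.array([451,-292,0.])
print(kinematics.inverse_kinematics(b+258*Z,down(YAW)))
bot.goto(b+380*Z+45*Y,down(YAW));claw.grab()
snap('wrist','w10');print(sensors.read_t())
E
```

```text
[-0.76350175 -0.03965155  1.88611758  0.          1.29512662 -0.68780175]
32.9083
```

View pics/w9.png

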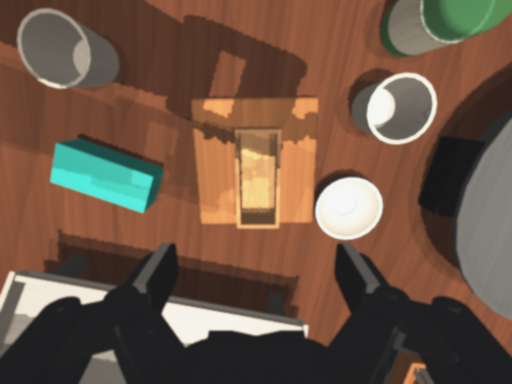

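View pics/w10.png

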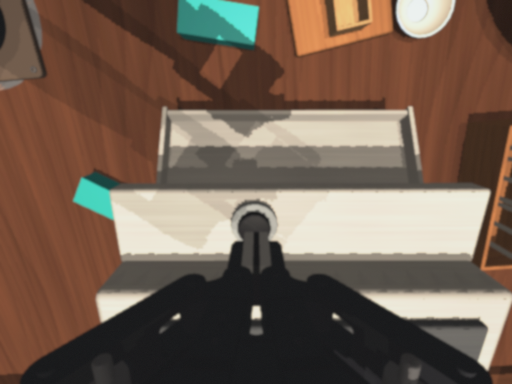

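```bash
python3 - <<'E'
from h import *
f=np.load('w10.npy',allow_pickle=True).item()
cv2.imwrite('pics/w10c.png',cv2.resize(f['color'][180:270,190:320],None,fx=5,fy=5,interpolation=cv2.INTER_CUBIC))
for v in (219,222): print(onz(f,254,v,258).round(1))
E
```

```text
[ 450.  -283.6  258. ]
[ 449.7 -287.   258. ]
```

View pics/w10c.png

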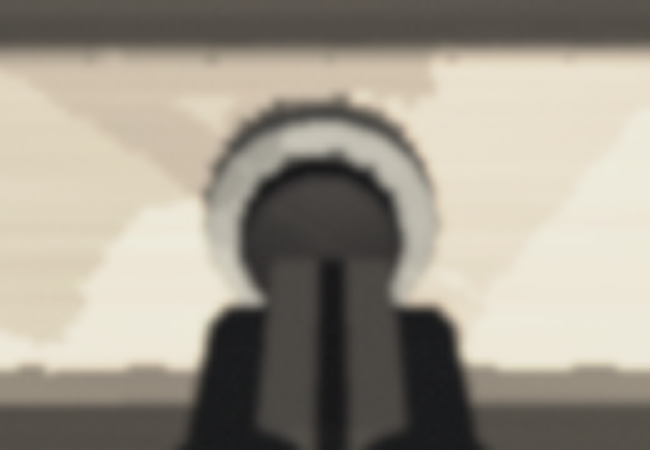

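```bash
python3 - 2>/dev/null <<'E'
from h import *
from rig import bot,claw,sensors
b=np.array([450.5,-292.5,0.])
bot.movel(b+285*Z,rate=120);bot.wait(0.2)
print(np.round(sensors.read_ft_force(),1))
print(bot.movel(b+248*Z,rate=25,contact_N=2.5),np.round(sensors.read_tcp_pos(),1),np.round(sensors.read_ft_force(),1))
z=sensors.read_tcp_pos()[2]
print(bot.movel(b+(z-9)*Z,rate=12,contact_N=14),np.round(sensors.read_tcp_pos(),1),np.round(sensors.read_ft_force(),1))
bot.wait(.3);print(np.round(sensors.read_tcp_pos(),1),np.round(sensors.read_ft_force(),1),sensors.read_t())
E
```

```text
[-0.7 -0.3  0.4]
True [ 450.4 -292.4  258.7] [ 0.3 -1.1  4.1]
True [ 450.5 -292.5  256.5] [-1.5  0.8  4.1]
[ 450.5 -292.5  256.3] [-1.   1.7  4.6] 35.9333
```

```bash
python3 - 2>/dev/null <<'E'
from h import *
from rig import bot,claw,sensors
b=np.array([450.5,-292.5,0.])
for z in np.arange(255.5,246,-1):
    c=bot.movel(b+z*Z,rate=10,contact_N=25);bot.wait(.05)
    F=np.round(sensors.read_ft_force(),1);print(z,c,np.round(sensors.read_tcp_pos()[2],2),F)
    if F[2]>16: break
print(sensors.read_t())
E
```

```text
255.5 False 256.04 [-1.5  1.7  6.3]
254.5 False 255.99 [-2.3  1.7  8.7]
253.5 False 255.94 [-4.8  4.  12.1]
252.5 False 255.87 [-5.1  4.4 14.9]
251.5 False 255.84 [-7.   4.6 17.9]
37.4333
```

```bash
python3 - 2>/dev/null <<'E'
from h import *
from rig import bot,claw,sensors
b=np.array([450.5,-292.5,0.])
f=snap('wrist','w11');s=snap('side','s11')
cv2.imwrite('pics/w11c.png',np.hstack([cv2.resize(f['color'][190:330,170:340],(510,420),interpolation=cv2.INTER_CUBIC),cv2.resize(s['color'][190:240,120:155],(280,420),interpolation=cv2.INTER_CUBIC)]))
for z in np.arange(256,264.1,1):
    bot.movel(b+z*Z,rate=15);bot.wait(.05)
    print(z,np.round(sensors.read_tcp_pos()[2],2),np.round(sensors.read_ft_force(),1))
bot.movel(b+285*Z,rate=100)
bot.movel(b+380*Z+45*Y,rate=200)
snap('wrist','w12');print(sensors.read_t())
E
```

```text
256.0 256.04 [-1.9  1.5  5.7]
257.0 256.67 [-0.3  1.3  4.7]
258.0 257.82 [-0.9  0.7  3.8]
259.0 258.84 [-0.3  0.4  3.4]
260.0 259.85 [-1.2  0.   3.4]
261.0 260.83 [-1.3  0.   2. ]
262.0 261.86 [-0.8  0.9  1. ]
263.0 262.69 [0.1 0.7 0.4]
264.0 263.99 [-0.   0.3  0.2]
41.5167
```

View pics/w11c.png

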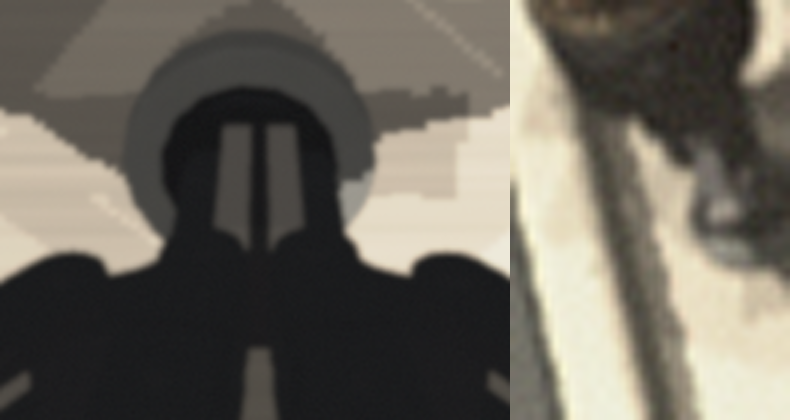

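View pics/w12.png

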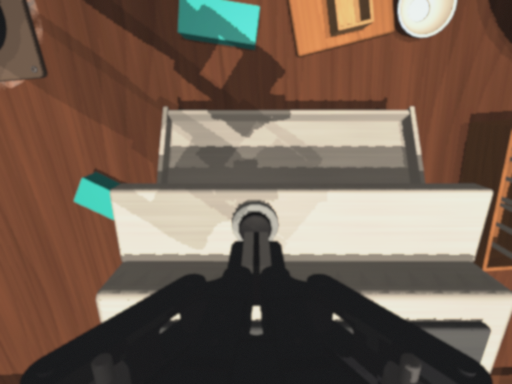

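```bash
python3 - 2>/dev/null <<'E'
from h import *
t=snap('top','t13')
cv2.imwrite('pics/t13c.png',cv2.resize(t['color'][100:300,110:400],None,fx=2.7,fy=2.7,interpolation=cv2.INTER_CUBIC))
E
```

```text
(no output)
```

View pics/t13c.png

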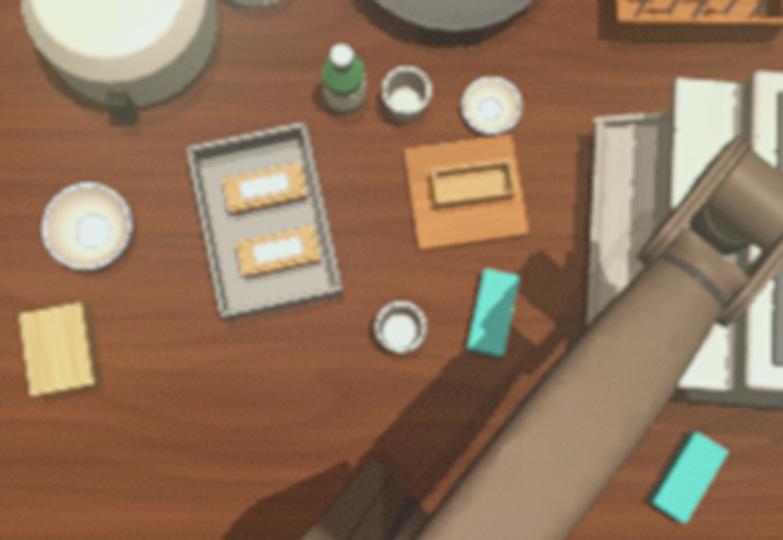

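In the top view, the sealed cartons lie flat side by side in the tote at crop pixels (265,188) and (278,250). The open carton is upright on the board at (470,185). The tableware hasn't moved, and the arm is clear of everything.

```bash
python3 -c "
from rig import workorder,sensors
print(sensors.read_t());workorder.sign_off()"
```

```text
41.5667
the job is handed in; nothing more can be done
```

I moved all three cartons, pressed the restart button last, and handed the job in at 41.6 s of the 72 s allowed.

- **Cartons:** Both sealed cartons are flat and seal-up on the tote floor, side by side. The open carton is right way up on the board. I lowered each one until it touched down before letting go, so none was dropped. The last top view confirms these positions, and that the tableware and turquoise look-alikes are where they started.
- **Restart button:** The press stopped early the first time: the force stop triggered at z = 256.5 mm although the force I then read was only about 4 N. I carried on in 1 mm steps to a hard stop at about 255.9 mm, with about 18 N on it. As I raised the tool, the force fell away steadily until about 262.5 mm, which fits the full 6 mm of travel and the button springing back. I judged this from force and height, because I did not read the joint itself.
- **Small disagreement:** The first carton touched the tote floor with the tool 4 mm higher than I had planned, because the tray height I had measured was slightly off. It still ended up flat.

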